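# Close the wiring box and hold its cover against the sprung end plate

## Robot

A 6-joint arm with a two-finger parallel gripper is mounted at the origin on the work surface. World frame = base frame: x ahead of the robot, y to its left, z up, the work surface at z = 0. Lengths are in m, angles in degrees, forces in N, time in s.
With the tool pointing down it reaches from about 0.425 to 1.125 m from the base axis. Payload 14.9 kg.
Tool frame: the origin (TCP) lies at the very end of the fingers, on their centre line; the grasp point (between the pads) lies 19 mm behind it; z points along the fingers, y is the line along which they close (so a half turn about z gives the same grasp; the last joint's range is limited). The gripper opens to 91 mm and grips with 3 to 60 N. Pads are 32 mm wide; open, the fingers measure 118 mm over their backs; the gripper's body (76 mm by 178 mm) begins 60 mm behind the grasp point.
Start: joints at [-76.45, 21.709, 99.362, -0, 58.929, -1.908], TCP at [0.187, -0.675, 0.214] pointing down, gripper open.
Joint ranges: [-158.91, 158.91], [-42.39, 125.64], [0.06, 152.35], [-60.88, 240.88], [17.5, 164.5], [-176.32, 176.32]. Speed limits (degrees/s): [108.29, 108.29, 136.94, 180, 180, 180].

## Interface

Orientations are given as a 3x3 rotation matrix whose columns are the frame's x, y, z axes.
In Python, from cell import bot gives the robot as it stands. The module is installed in compiled form; this text tells all that it offers.
- The arm moves only by the tool send_rows, never from a script. Its argument "moves" is a list of rows, each an object with "offset": the shift along the tool's x, y, z in m, a list of three; "twist": the turn about the tool's z in degrees; "fingers": the finger opening in m, from 0 to 0.0912. In form: [{"offset": [x, y, z], "twist": twist, "fingers": fingers}, ...]. A call has 1 to 20 rows; each row shifts and turns the commanded pose from where the row before left it, along the tool's axes as they then stand; what a row does not reach is not made up. A row lasts 1/8 s, in which the tool goes at most 62.5 mm and 10.7 degrees, less where a joint would pass 70% of its speed; a pose out of reach is approached as far as the arm can. A call is refused whole if a number of a shift passes 0.0625 or a number of a turn 10.7, either way. A call with a gripper value outside its range is refused whole. The fingers move at their own pace and stop on an object; the grip force is fixed at half the most. Time passes only in rows, so rows that do not move let the fingers close. It gives the time, the measured TCP pose, the force, the opening and the grip force at its end, in the units of the state.
- bot.get_state(): the state, without advancing time (a new reading comes with each control period).
- bot.grab_frame(name): name is "side" or "top"; returns the picture (420x560x3 uint8, blue, green, red); there is no depth.
- bot.calibration(name): a dict with "fov_y" (degrees; the focal length in pixels is half the picture's height over the tangent of half this angle, whatever the lens; pixels are square), "cx", "cy" (the principal point, pixels), "dist" ([k1, k2, p1, p2, k3] as OpenCV has them; the pictures are not rectified), "R" (3x3) and "t" (3): a world point X has camera coordinates R X + t. Camera axes: x right, y down, z forward; pixel columns grow to the right and rows downward; lengths in m; the calibration is good to about 2 mm. A picture is of the moment at which its call begins. calibration takes no time and is no camera call.
- bot.hand_in(): hands the job in; it is judged then, once.
The state is a dict: "time_s": time; "qpos": joint angles; "dq": joint speeds; "effort": joint torques, N m; "tool_pos": TCP position; "tool_rot": TCP orientation; "wrist_force": force on the tool from outside, world axes, zero at the start; "ft_torque": the same for the moment, N m; "finger_gap": finger opening in m; "grip_force": force on a finger pad.
Only numpy, scipy, OpenCV 4.12 (cv2) and the standard library are available. Lean on these libraries where they do the work, as an engineer would, in place of code of your own. Each camera call takes 0.05 s, during which the arm holds its last target. There are 200 camera calls.

## Task

Close the wiring box for the fitter: pick up the long cover (the short one does not reach over the opening; leave it and everything else on the table where it is) and lay it flat on the box, its long edges flush with the box's sides and its upturned flange facing the sprung end plate but still just short of it. Then slide it against that plate and hold it there with a steady push of about 10 newtons, which moves the plate back about 6 mm until its face is flush with the front edges of the two posts beside it; never drive the plate to the end of its travel. Finish while still holding: do not let go or ease off, the fitter drives the screws while you press.

Things in the scene. Friction and masses are not known exactly. Their poses are not given: they have to be found in the camera images.
- wiring_box: Grey metal box fixed to the table, 240 (x) x 120 (y) x 60 mm high, flat rim and deck at 60 mm. Origin: centre of its underside; x along its length towards the end plate, z up. Opening from x = -85 to 45, y = -47 to 47 mm; the terminals inside stay below the rim. On the deck beyond the opening stand two posts with the sprung end plate between them.
- post_front (a point): Point midway between the front lower edges of the posts, at x = 71 mm, y = 0, z = 60 mm of the box. Two steel posts, y = 50 to 60 and -60 to -50 mm, x = 71 to 105 mm, tops 102 mm above the table; a wall joins them behind (x = 96 to 105 mm).
- end_plate: Steel plate 90 mm wide (y), 6 thick, 62 to 100 mm above the table. Slides back only along the box's +x, 15 mm at most, on springs: 3 N to start, then 1.2 N more per mm (10 N at 6 mm: face flush with the posts' fronts). Origin: on its front face (towards the opening), mid-width, at deck height; axes as the box's. At rest it is at x = 65, y = 0, z = 60 mm of the box.
- cover: The loose long aluminium cover, 0.2 to 0.45 kg, 170 mm long. Plate 4 mm thick, 120 wide (y), x = -85 to 65 mm, then an 80 wide tongue to x = 85 mm ending in an upturned flange, 4 thick, 80 wide, its top 28 mm above the underside, outer face at x = 85 mm. Origin: on the underside below the middle of the grip bar; x towards the flange, z up.
- cover_grip (a point): Middle of the long cover's black grip bar, 21 mm above the cover's origin. The upright bar crosses the cover: 14 mm thick (x), 60 long (y), from 4 to 38 mm above the underside.
- cover_front (a point): Point on the outer face of the long cover's flange, at x = 85, y = 0, z = 16 mm of the cover; it meets the end plate.
- short_cover: The short cover, 110 mm long, to be left alone: same tongue, flange, width and grip bar, but its plate begins at x = -25 mm. Origin: on the underside below the middle of its grip bar; x towards its flange.
- terminal_strip: White plastic strip lying on the table, 20 x 55 x 18 mm high; leave alone. Origin: centre of its underside.
- screw_tin: Round steel tin, 50 mm across, 38 mm high; leave alone. Origin: centre of its underside.
- tape_roll: Roll of tape lying flat, 90 mm across, 24 mm high; leave alone. Origin: centre of its underside.
- screwdriver: Screwdriver with a yellow handle lying on the table; leave alone. Origin: on the table under its middle.
- pliers: Pliers with red grips lying on the table, 160 mm long; leave alone. Origin: on the table under the pivot.
- tape_measure: Black tape measure, 65 x 30 x 60 mm high, standing; leave alone. Origin: centre of its underside.
- duct_offcut: Piece of grey slotted wiring duct, 220 x 40 x 44 mm high; leave alone. Origin: centre of its underside.

How it is judged (in metres and radians):
On the way, in this order (a step that is already met when the one before it is completed fails the run):
1. the long cover lies flat and square on the box, flange towards the end plate but not yet pressing it (z of cover in the frame of wiring_box between 0.057 and 0.063 m and y of cover in the frame of wiring_box between -0.008 and 0.008 m and angle between the x axis of cover and the x axis of wiring_box, either way round below 0.07 rad and angle between cover's own z axis and vertical below 0.035 rad and x of cover_front in the frame of wiring_box between 0.02 and 0.066 m and x of end_plate in the frame of wiring_box between 0.06 and 0.0665 m), for 0.2 s.
2. the cover is pressed steadily against the end plate with about 10 N (z of cover in the frame of wiring_box between 0.057 and 0.063 m and y of cover in the frame of wiring_box between -0.008 and 0.008 m and angle between the x axis of cover and the x axis of wiring_box, either way round below 0.07 rad and angle between cover's own z axis and vertical below 0.035 rad and contact force between cover and end_plate between 6 and 15 N and x of end_plate in the frame of wiring_box between 0.0675 and 0.0745 m and linear speed of cover below 0.01 m/s and contact force between any of the fingers, the arm and cover above 3 N), for 0.3 s.
At the end, for the whole second after the job is handed in: Robot still pressing the long cover on the end plate: 6 to 15 N, plate 2.5 to 9.5 mm back, cover at rest, robot contact over 3 N; cover flat on the rim (within 3 mm, 0.035 rad), within 8 mm of the box's centre line and 0.07 rad of parallel; short cover within 20 mm of its start (all of step 2 and distance of short_cover from where it was at the start of the episode below 0.02 m); the arm keeps its last pose, push and grip.
It fails at once if the end plate is driven to the end of its travel (more than 14 mm back) (x of end_plate in the frame of wiring_box above 0.079 m).
It fails at once if the short cover is displaced by more than 20 mm (distance of short_cover from where it was at the start of the episode above 0.02 m).
It fails at once if another thing on the table is displaced by more than 30 mm (distance of any of terminal_strip, screw_tin, tape_roll, screwdriver, pliers, tape_measure, duct_offcut from where it was at the start of the episode above 0.03 m).
It also fails if it takes over 64 s, if anything falls off the work surface, if the arm or the gripper's body presses on something with over 40 N, if the wrist force passes 120 N, or if a joint passes its speed limit or range.

## Working session

There is one attempt and no reset: what is moved stays moved. The work goes in short steps, Python scripts to look and compute and a tool call to move; the robot and the scene stay as the last step left them, time stands still between calls to the robot, and variables do not carry over. Pictures are saved under pics/ and viewed, at most 10 in all, crops included, and the job is handed in when it is done.

Besides the shell and the picture viewer there is one more tool, called after "Emit:" in YAML: its name, and indented under it one key for each argument. send_rows: Moves the arm, as the interface text tells. Its arguments: {"type":"object","properties":{"moves":{"type":"array"}},"required":["moves"]}

```bash
mkdir -p pics; python3 - <<'E'
from cell import bot
import cv2
for n in("top","side"):
    cv2.imwrite(f"pics/{n}0.png",bot.grab_frame(n)); c=bot.calibration(n); print(n,c)
s=bot.get_state();print(s)
E
```

```text
top {'fov_y': 57.561910483388225, 'cx': 279.08889013465597, 'cy': 219.2371323663415, 'dist': array([-0.07157448,  0.        ,  0.        ,  0.        ,  0.        ]), 'R': array([[ 0.01209926, -0.99967592,  0.02239795],
       [-0.99220538, -0.01478112, -0.12373359],
       [ 0.12402456, -0.02072628, -0.99206266]]), 't': array([0.10527693, 0.56576806, 1.05680728])}
side {'fov_y': 48.05331830206953, 'cx': 274.325139406914, 'cy': 210.65149579537658, 'dist': array([-0.02992363,  0.        ,  0.        ,  0.        ,  0.        ]), 'R': array([[ 0.92819874, -0.37188383, -0.01222752],
       [-0.25422716, -0.60985437, -0.75063054],
       [ 0.27169036,  0.69984289, -0.66060903]]), 't': array([-0.49864322,  0.26376682,  0.88937161])}
{'time_s': 0.1, 'qpos': array([-7.64487222e+01,  2.17349958e+01,  9.93918279e+01, -4.71971552e-04,
        5.89301936e+01, -1.90677190e+00]), 'dq': array([ 0.06568837, -0.06969018, -0.05609827, -0.01055447,  0.01522157,
        0.0353415 ]), 'effort': array([ 1.55556751e-03, -7.65034461e+01, -4.35296917e+01,  6.52740011e-02,
        3.97829851e-02, -7.28914529e-06]), 'tool_pos': array([ 0.18649559, -0.67432821,  0.2133639 ]), 'tool_rot': array([[ 9.63824728e-01,  2.66536744e-01, -2.40035586e-04],
       [ 2.66536851e-01, -9.63824244e-01,  9.65780864e-04],
       [ 2.60639703e-05, -9.94821808e-04, -9.99999505e-01]]), 'wrist_force': array([-0.85688247, -0.95639291, -0.10843018]), 'ft_torque': array([ 0.04896296,  0.04315357, -0.01699615]), 'grip_force': 0.0, 'finger_gap': 0.09112046232467522}
```

View pics/top0.png

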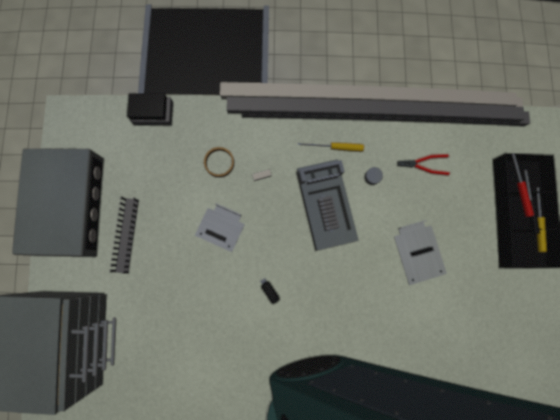

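View pics/side0.png

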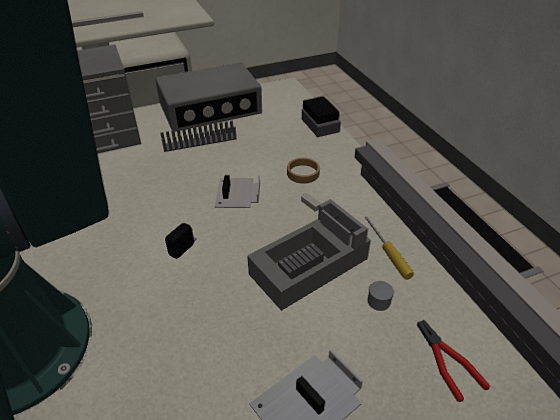

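The top view has the box at about (327,205) with its end plate up at (320,170). The long cover is on the right with its bar at (422,252) and its flange up at (412,227). The short cover is on the left at (218,230). Next I'll measure the box rim, cover outline and bar from zoomed crops.

```bash
cat > h.py <<'E'
import cv2,numpy as np
from cell import bot
def K(c): 
    f=210/np.tan(np.radians(c["fov_y"])/2); return np.array([[f,0,c["cx"]],[0,f,c["cy"]],[0,0,1]])
def cast(name,px,z):
    c=bot.calibration(name); u=cv2.undistortPoints(np.array(px,float).reshape(-1,1,2),K(c),c["dist"]).reshape(-1,2)
    d=np.c_[u,np.ones(len(u))]@c["R"]; o=-c["R"].T@c["t"]
    return (o+d*((z-o[2])/d[:,2])[:,None])[:,:2]
def proj(name,P):
    c=bot.calibration(name); return cv2.projectPoints(np.array(P,float).reshape(-1,1,3),cv2.Rodrigues(c["R"])[0],c["t"],K(c),c["dist"])[0].reshape(-1,2)
E
python3 - <<'E'
from h import *
im=cv2.imread("pics/top0.png")
a=im[150:260,290:370]; b=im[210:295,385:455]
A=cv2.resize(a,None,fx=5,fy=5,interpolation=cv2.INTER_CUBIC);B=cv2.resize(b,None,fx=5,fy=5,interpolation=cv2.INTER_CUBIC)
o=np.zeros((550,750,3),np.uint8);o[:550,:400]=A;o[:425,400:750]=B
cv2.imwrite("pics/crop.png",o)
hsv=cv2.cvtColor(b,cv2.COLOR_BGR2GRAY); m=(hsv<50).astype(np.uint8)
cs,_=cv2.findContours(m,cv2.RETR_EXTERNAL,cv2.CHAIN_APPROX_NONE)
for c in cs:
    if cv2.contourArea(c)>20: print(cv2.minAreaRect((c+[385,210]).astype(np.float32)),cv2.boundingRect(c))
E
```

```text
((421.1886901855469, 251.16033935546875), (3.159292459487915, 20.604084014892578), 74.05460357666016) (26, 38, 21, 7)
```

View pics/crop.png

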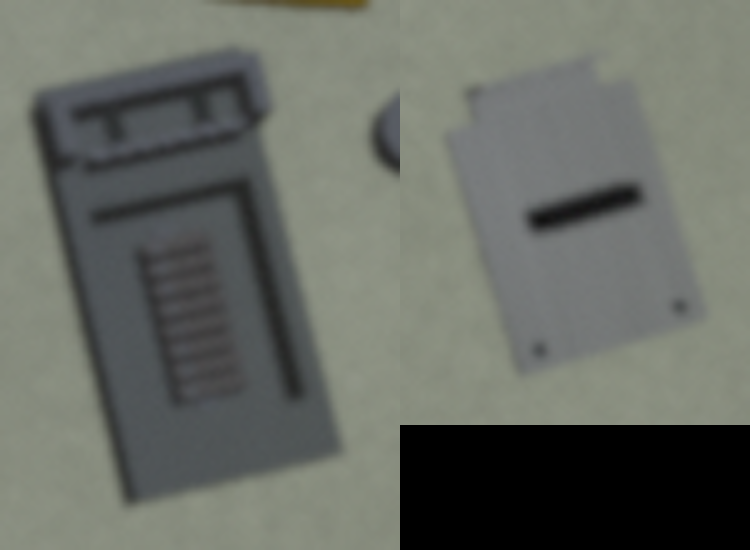

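The crop shows the rim's near corners at (131,500) and (342,452). The cover plate's corners are at (446,133), (638,82), (706,318) and (520,376), with the bar centred near (585,208).

```bash
python3 - <<'E'
from h import *
def f(p,o): return (np.array(p,float)+.5)/5-.5+o
cov=f([[46,133],[238,82],[306,318],[120,376]],[385,210])
C=cast("top",cov,.004); print("cover",C.round(4))
def al(v): return np.degrees(np.arctan2(v[1],v[0]))
print("len",np.linalg.norm(C[0]-C[3]),np.linalg.norm(C[1]-C[0]),np.linalg.norm(C[1]-C[2]),np.linalg.norm(C[3]-C[2]))
print("yaw",al(C[0]-C[3]),al(C[1]-C[2]),al(C[0]-C[1])-90,al(C[3]-C[2])-90,"ctr",C.mean(0))
y=np.radians(np.mean([al(C[0]-C[3]),al(C[1]-C[2])])); print("origin",C.mean(0)+.010*np.array([np.cos(y),np.sin(y)]))
print("bar",cast("top",f([[186,208]],[385,210]),.038))
box=f([[132,499],[342,452],[66,170],[265,150]],[290,150])
B=cast("top",box,.06);print("box",B.round(4))
print("w",np.linalg.norm(B[0]-B[1]),"yaw",al(B[0]-B[1])-90,al(B[2]-B[0]),al(B[3]-B[1]))
P=cast("top",f([[38,100],[240,50],[268,110]],[290,150]),.102);print("posts",P.round(4),al(P[0]-P[1])-90)
# side: upscaled crops
im=cv2.imread("pics/side0.png")
a=cv2.resize(im[190:315,240:380],None,fx=4,fy=4,interpolation=cv2.INTER_CUBIC)
cv2.imwrite("pics/scrop.png",a)
E
```

```text
cover [[ 0.5226 -0.2274]
 [ 0.5545 -0.3455]
 [ 0.4147 -0.3824]
 [ 0.3806 -0.2687]]
len 0.14785954690507674 0.12232178606976972 0.1445908040136975 0.11874061858509752
yaw 16.192740397530063 14.780077078644426 15.128287881948083 16.69472211804623 ctr [ 0.46808382 -0.30599913]
origin [ 0.47772076 -0.30332903]
bar [[ 0.47752969 -0.2974207 ]]
box [[ 0.4785  0.0103]
 [ 0.506  -0.1073]
 [ 0.6634  0.0477]
 [ 0.6772 -0.0656]]
w 0.1207590788212776 yaw 13.169894879212322 11.432539062389576 13.697644472669198
posts [[ 0.6928  0.0666]
 [ 0.7232 -0.0444]
 [ 0.6897 -0.0595]] 15.321306528193446
```

View pics/scrop.png

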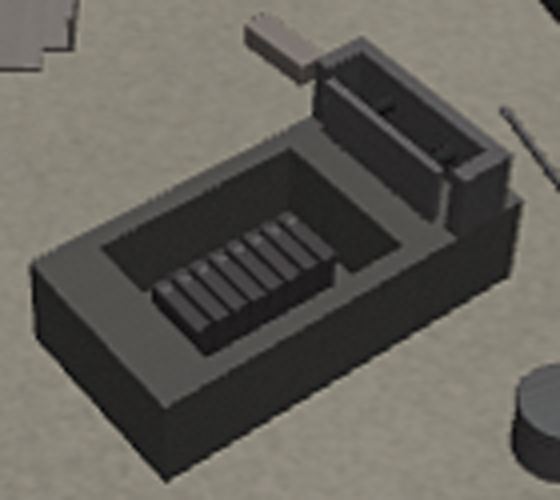

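The side crop shows the rim corners at (33,266), (166,408) and (520,203) and the base corner at (166,480). The end plate is seated between the posts.

```bash
python3 - <<'E'
from h import *
def f(p): return (np.array(p,float)+.5)/4-.5+[240,190]
def al(v): return np.degrees(np.arctan2(v[1],v[0]))
B=cast("side",f([[33,266],[166,408],[520,203]]),.06);print(B.round(4),np.linalg.norm(B[0]-B[1]),np.linalg.norm(B[2]-B[1]),al(B[0]-B[1])-90,al(B[2]-B[1]),"ctr",(B[0]+B[2])/2)
print("base",cast("side",f([[166,480]]),0))
P=cast("side",f([[318,70],[362,40],[511,156]]),.102);print("post tops",P,al(P[1]-P[2])-90)
# side cover bar top corners & plate outline
im=cv2.imread("pics/side0.png");g=cv2.cvtColor(im,cv2.COLOR_BGR2GRAY)
m=np.zeros_like(g);m[370:416,290:330]=(g[370:416,290:330]<45)
c=max(cv2.findContours(m,0,cv2.CHAIN_APPROX_NONE)[0],key=cv2.contourArea)
print(cv2.approxPolyDP(c,2,True).reshape(-1,2).tolist())
y=np.radians(15.7);ex=np.array([np.cos(y),np.sin(y)]);ey=np.array([-ex[1],ex[0]]);o=np.array([.4777,-.3015])
for p in[(7,30,38),(-7,30,38),(7,-30,38),(-7,-30,38),(7,-30,4),(-7,-30,4),(-7,30,4)]:
  w=np.r_[o+ex*p[0]/1e3+ey*p[1]/1e3,p[2]/1e3];print(p,proj("side",w).round(1))
cv2.imwrite("pics/sc2.png",cv2.resize(im[345:420,240:370],None,fx=5,fy=5,interpolation=cv2.INTER_CUBIC))
E
```

```text
[[ 0.4798  0.0031]
 [ 0.5081 -0.1101]
 [ 0.7375 -0.0537]] 0.11665381818468987 0.2362313274871821 14.026255276055224 13.811752759872263 ctr [ 0.6086464 -0.0252844]
base [[ 0.50877165 -0.10799723]]
post tops [[ 0.66188453  0.04372236]
 [ 0.69571424  0.05730407]
 [ 0.72460915 -0.05644716]] 14.25273144170525
[[301, 376], [297, 379], [296, 389], [320, 413], [324, 401]]
(7, 30, 38) [[299.8 373.6]]
(-7, 30, 38) [[293.5 378.3]]
(7, -30, 38) [[323.3 400. ]]
(-7, -30, 38) [[316.8 405. ]]
(7, -30, 4) [[322.1 409.6]]
(-7, -30, 4) [[315.9 414.6]]
(-7, 30, 4) [[293.2 388.2]]
```

View pics/sc2.png

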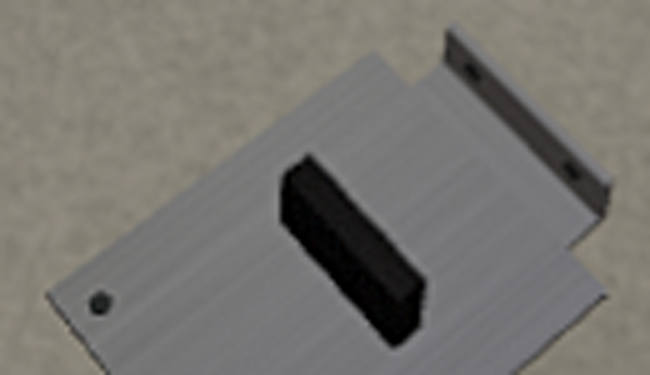

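Emit:
send_rows:
  moves:
    - {"offset":[0,0,0],"twist":-10,"fingers":0.07}
    - {"offset":[0,0,0],"twist":-10,"fingers":0.07}
    - {"offset":[0,0,0],"twist":-10,"fingers":0.07}
    - {"offset":[0,0,0],"twist":-10,"fingers":0.07}
    - {"offset":[0,0,0],"twist":-10,"fingers":0.07}
    - {"offset":[0,0,0],"twist":-10,"fingers":0.07}
    - {"offset":[0,0,0],"twist":-10,"fingers":0.07}
    - {"offset":[0,0,0],"twist":-10,"fingers":0.07}
    - {"offset":[0,0,0],"twist":-10,"fingers":0.07}
    - {"offset":[0.028,0.038,0],"twist":0,"fingers":0.07}
    - {"offset":[0.028,0.038,0],"twist":0,"fingers":0.07}
    - {"offset":[0.028,0.038,0],"twist":0,"fingers":0.07}
    - {"offset":[0.028,0.038,0],"twist":0,"fingers":0.07}
    - {"offset":[0.028,0.038,0],"twist":0,"fingers":0.07}
    - {"offset":[0.028,0.038,0],"twist":0,"fingers":0.07}
    - {"offset":[0.028,0.038,0],"twist":0,"fingers":0.07}
    - {"offset":[0.028,0.038,0],"twist":0,"fingers":0.07}
    - {"offset":[0.028,0.038,0],"twist":0,"fingers":0.07}
    - {"offset":[0.028,0.038,0],"twist":0,"fingers":0.07}

```text
time_s: 2.48
tool_pos: [0.4789, -0.3022, 0.2138]
tool_rot: [[-0.266, 0.964, -0.0], [0.964, 0.266, 0.0], [0.0, -0.0, -1.0]]
wrist_force: [0.3, 0.0, -0.2]
finger_gap: 0.0699
grip_force: 0.0
```

Emit:
send_rows:
  moves:
    - {"offset":[0,0,0.04],"twist":0,"fingers":0.06}
    - {"offset":[0,0,0.04],"twist":0,"fingers":0.06}
    - {"offset":[0,0,0.04],"twist":0,"fingers":0.06}
    - {"offset":[0,0,0.04],"twist":0,"fingers":0.06}
    - {"offset":[0,0,0.02],"twist":0,"fingers":0.06}
    - {"offset":[0,0,0.01],"twist":0,"fingers":0.06}
    - {"offset":[0,0,0.011],"twist":0,"fingers":0.06}
    - {"offset":[0,0,0],"twist":0,"fingers":0.06}
    - {"offset":[0,0,0],"twist":0,"fingers":0.03}
    - {"offset":[0,0,0],"twist":0,"fingers":0.02}
    - {"offset":[0,0,0],"twist":0,"fingers":0.0}
    - {"offset":[0,0,0],"twist":0,"fingers":0.0}
    - {"offset":[0,0,0],"twist":0,"fingers":0.0}
    - {"offset":[0,0,0],"twist":0,"fingers":0.0}

```text
time_s: 4.22
tool_pos: [0.4783, -0.3036, 0.013]
tool_rot: [[-0.267, 0.964, 0.0], [0.964, 0.267, -0.0], [-0.0, 0.0, -1.0]]
wrist_force: [0.2, 0.1, 0.9]
finger_gap: 0.0138
grip_force: 30.0
```

Emit:
send_rows:
  moves:
    - {"offset":[0,0,-0.01],"twist":0,"fingers":0.0}
    - {"offset":[0,0,-0.02],"twist":0,"fingers":0.0}
    - {"offset":[0,0,-0.03],"twist":0,"fingers":0.0}
    - {"offset":[0,0,-0.03],"twist":0,"fingers":0.0}
    - {"offset":[0,0,-0.022],"twist":0,"fingers":0.0}
    - {"offset":[0.015,0.01,0],"twist":0,"fingers":0.0}
    - {"offset":[0.0295,0.0207,0],"twist":0,"fingers":0.0}
    - {"offset":[0.0295,0.0207,0],"twist":0,"fingers":0.0}
    - {"offset":[0.0295,0.0207,0],"twist":0,"fingers":0.0}
    - {"offset":[0.0295,0.0207,0],"twist":0,"fingers":0.0}
    - {"offset":[0.0295,0.0207,0],"twist":0,"fingers":0.0}
    - {"offset":[0.0295,0.0207,0],"twist":0,"fingers":0.0}
    - {"offset":[0.0295,0.0207,0],"twist":0,"fingers":0.0}
    - {"offset":[0.015,0.011,0],"twist":0,"fingers":0.0}
    - {"offset":[0,0,0],"twist":1.6,"fingers":0.0}
    - {"offset":[0,0,0],"twist":0,"fingers":0.0}
    - {"offset":[0,0,0],"twist":0,"fingers":0.0}

```text
time_s: 6.35
tool_pos: [0.5747, -0.0321, 0.1248]
tool_rot: [[-0.239, 0.971, -0.0], [0.971, 0.239, -0.0], [0.0, -0.0, -1.0]]
wrist_force: [-0.1, 0.2, -3.1]
finger_gap: 0.014
grip_force: 30.0
```

```bash
python3 - <<'E'
from h import *
t=bot.grab_frame("top");s=bot.grab_frame("side");cv2.imwrite("pics/t1.png",t);cv2.imwrite("pics/s1.png",s)
o=np.zeros((600,800,3),np.uint8)
a=cv2.resize(s[160:310,240:380],None,fx=4,fy=4,interpolation=cv2.INTER_CUBIC);b=cv2.resize(t[150:260,310-25:310+25+5],None,fx=4,fy=4,interpolation=cv2.INTER_CUBIC)
o[:600,:560]=a;o[:440,560:780]=b
cv2.imwrite("pics/c1.png",o)
E
```

```text
(no output)
```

View pics/c1.png

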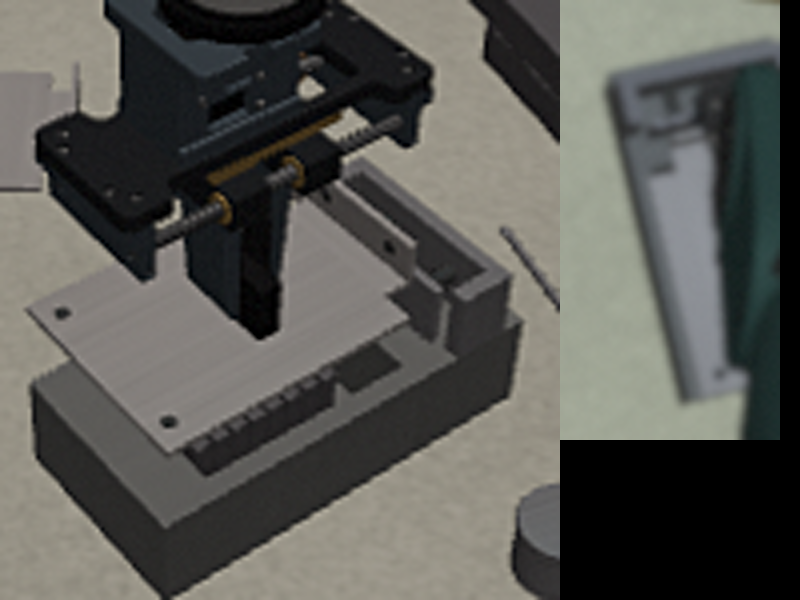

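The cover is held flat above the box. In the side crop its top corners are at (27,309), (168,451) and (408,320), and the rim corners are at (33,386), (166,526) and (520,322).

```bash
python3 - <<'E'
from h import *
def f(p): return (np.array(p,float)+.5)/4-.5+[240,160]
def al(v): return np.degrees(np.arctan2(v[1],v[0]))
C=cast("side",f([[27,309],[168,451],[408,320]]),.116)
B=cast("side",f([[33,386],[166,527],[520,322]]),.06)
print(C,B)
for X in(C,B): print(np.linalg.norm(X[0]-X[1]),np.linalg.norm(X[2]-X[1]),al(X[0]-X[1])-90,al(X[2]-X[1]))
y=np.radians(13.9);ex=np.array([np.cos(y),np.sin(y)]);ey=np.array([-ex[1],ex[0]])
bm=(B[0]+B[2])/2; cm=(C[0]+C[2])/2+.010*ex
print("cover in box",(cm-bm)@ex,(cm-bm)@ey, "right edge diffs",(C[1]-B[1])@ey,(C[2]-B[2])@ey,"left",(C[0]-B[0])@ey)
print("tcp in box",(np.array([.5747,-.0321])-bm)@ex,(np.array([.5747,-.0321])-bm)@ey)
E
```

```text
[[ 0.47967754  0.00345024]
 [ 0.50912913 -0.11034832]
 [ 0.65224392 -0.07666248]] [[ 0.47980952  0.00310541]
 [ 0.5083169  -0.109503  ]
 [ 0.7378722  -0.05301228]]
0.11754790429850744 0.14702577201910105 14.510042843768275 13.244986150281823
0.11616076643818363 0.23640396856314166 14.206252049719609 13.825073468210432
cover in box -0.03442375189556887 -0.0010104411262684514 right edge diffs -0.0010156908569565264 -0.0023873258268991594 left 0.0003664435743622366
tcp in box -0.03485790132652137 0.0012643040009616413
```

Emit:
send_rows:
  moves:
    - {"offset":[0.001,0,0.01],"twist":0,"fingers":0.0}
    - {"offset":[0,0,0.015],"twist":0,"fingers":0.0}
    - {"offset":[0,0,0.012],"twist":0,"fingers":0.0}
    - {"offset":[0,0,0.006],"twist":0,"fingers":0.0}
    - {"offset":[0,0,0.003],"twist":0,"fingers":0.0}
    - {"offset":[0,0,0.002],"twist":0,"fingers":0.0}
    - {"offset":[0,0,0.002],"twist":0,"fingers":0.0}
    - {"offset":[0,0,0.001],"twist":0,"fingers":0.0}
    - {"offset":[0,0,0],"twist":0,"fingers":0.0}
    - {"offset":[0,0,0],"twist":0,"fingers":0.0}

```text
time_s: 7.7
tool_pos: [0.5749, -0.0304, 0.0741]
tool_rot: [[-0.24, 0.971, 0.0], [0.971, 0.24, -0.0], [-0.0, 0.0, -1.0]]
wrist_force: [0.3, 0.3, -4.0]
finger_gap: 0.0139
grip_force: 30.0
```

Emit:
send_rows:
  moves:
    - {"offset":[0,0,0.001],"twist":0,"fingers":0.0}
    - {"offset":[0,0,0],"twist":0,"fingers":0.0}
    - {"offset":[0,0,0.0003],"twist":0,"fingers":0.0}
    - {"offset":[0,0,0],"twist":0,"fingers":0.0}
    - {"offset":[0,0,0],"twist":0,"fingers":0.0}
    - {"offset":[0,0,0],"twist":0,"fingers":0.0}

```text
time_s: 8.45
tool_pos: [0.575, -0.0304, 0.073]
tool_rot: [[-0.24, 0.971, 0.0], [0.971, 0.24, -0.0], [-0.0, 0.0, -1.0]]
wrist_force: [-2.5, -0.2, 5.3]
finger_gap: 0.0137
grip_force: 30.0
```

Emit:
send_rows:
  moves:
    - {"offset":[0,0,-0.0003],"twist":0,"fingers":0.0}
    - {"offset":[0,0.001,0],"twist":0,"fingers":0.0}
    - {"offset":[0,0.002,0],"twist":0,"fingers":0.0}
    - {"offset":[0,0.002,0],"twist":0,"fingers":0.0}
    - {"offset":[0,0.002,0],"twist":0,"fingers":0.0}
    - {"offset":[0,0.002,0],"twist":0,"fingers":0.0}
    - {"offset":[0,0.001,0],"twist":0,"fingers":0.0}
    - {"offset":[0,0,0],"twist":0,"fingers":0.0}
    - {"offset":[0,0,0],"twist":0,"fingers":0.0}

```text
time_s: 9.57
tool_pos: [0.584, -0.0281, 0.073]
tool_rot: [[-0.24, 0.971, -0.001], [0.971, 0.24, -0.0], [0.0, -0.001, -1.0]]
wrist_force: [-5.8, -2.5, 6.8]
finger_gap: 0.0137
grip_force: 30.0
```

Emit:
send_rows:
  moves:
    - {"offset":[0,0,-0.0005],"twist":0,"fingers":0.0}
    - {"offset":[0,0,0],"twist":0,"fingers":0.0}
    - {"offset":[0,0,0],"twist":0,"fingers":0.0}

```text
time_s: 9.95
tool_pos: [0.5845, -0.028, 0.0733]
tool_rot: [[-0.24, 0.971, -0.0], [0.971, 0.24, 0.0], [0.0, -0.0, -1.0]]
wrist_force: [-0.7, -0.7, -3.2]
finger_gap: 0.0137
grip_force: 30.0
```

Emit:
send_rows:
  moves:
    - {"offset":[0,0.001,0],"twist":0,"fingers":0.0}
    - {"offset":[0,0.001,0],"twist":0,"fingers":0.0}
    - {"offset":[0,0.001,0],"twist":0,"fingers":0.0}
    - {"offset":[0,0.001,0],"twist":0,"fingers":0.0}
    - {"offset":[0,0,0],"twist":0,"fingers":0.0}
    - {"offset":[0,0,0],"twist":0,"fingers":0.0}

```text
time_s: 10.7
tool_pos: [0.5884, -0.0271, 0.0734]
tool_rot: [[-0.24, 0.971, -0.0], [0.971, 0.24, -0.0], [0.0, -0.0, -1.0]]
wrist_force: [0.1, 0.9, -3.0]
finger_gap: 0.0139
grip_force: 30.0
```

Emit:
send_rows:
  moves:
    - {"offset":[0,0.001,0],"twist":0,"fingers":0.0}
    - {"offset":[0,0.001,0],"twist":0,"fingers":0.0}
    - {"offset":[0,0,0],"twist":0,"fingers":0.0}
    - {"offset":[0,0,0],"twist":0,"fingers":0.0}

```text
time_s: 11.2
tool_pos: [0.5901, -0.0266, 0.0733]
tool_rot: [[-0.24, 0.971, -0.001], [0.971, 0.24, 0.0], [0.0, -0.001, -1.0]]
wrist_force: [-5.3, -1.2, -1.0]
finger_gap: 0.0135
grip_force: 30.0
```

Emit:
send_rows:
  moves:
    - {"offset":[0,0.001,0],"twist":0,"fingers":0.0}
    - {"offset":[0,0.001,0],"twist":0,"fingers":0.0}
    - {"offset":[0,0.001,0],"twist":0,"fingers":0.0}
    - {"offset":[0,0,0],"twist":0,"fingers":0.0}
    - {"offset":[0,0,0],"twist":0,"fingers":0.0}
    - {"offset":[0,0,0],"twist":0,"fingers":0.0}

```text
time_s: 11.95
tool_pos: [0.5926, -0.0259, 0.0733]
tool_rot: [[-0.24, 0.971, -0.001], [0.971, 0.24, -0.0], [0.0, -0.001, -1.0]]
wrist_force: [-7.7, -2.0, 0.5]
finger_gap: 0.014
grip_force: 30.0
```

Emit:
send_rows:
  moves:
    - {"offset":[0,0.001,0],"twist":0,"fingers":0.0}
    - {"offset":[0,0.001,0],"twist":0,"fingers":0.0}
    - {"offset":[0,0.0005,0],"twist":0,"fingers":0.0}
    - {"offset":[0,0,0],"twist":0,"fingers":0.0}
    - {"offset":[0,0,0],"twist":0,"fingers":0.0}
    - {"offset":[0,0,0],"twist":0,"fingers":0.0}
    - {"offset":[0,0,0],"twist":0,"fingers":0.0}

```text
time_s: 12.82
tool_pos: [0.5947, -0.0254, 0.0733]
tool_rot: [[-0.239, 0.971, -0.002], [0.971, 0.239, -0.0], [0.0, -0.002, -1.0]]
wrist_force: [-9.9, -3.3, 3.4]
finger_gap: 0.0141
grip_force: 30.0
```

```bash
python3 - <<'E'
from h import *
s=bot.grab_frame("side")
cv2.imwrite("pics/c2.png",cv2.resize(s[175:310,240:380],None,fx=4,fy=4,interpolation=cv2.INTER_CUBIC))
E
```

```text
(no output)
```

View pics/c2.png

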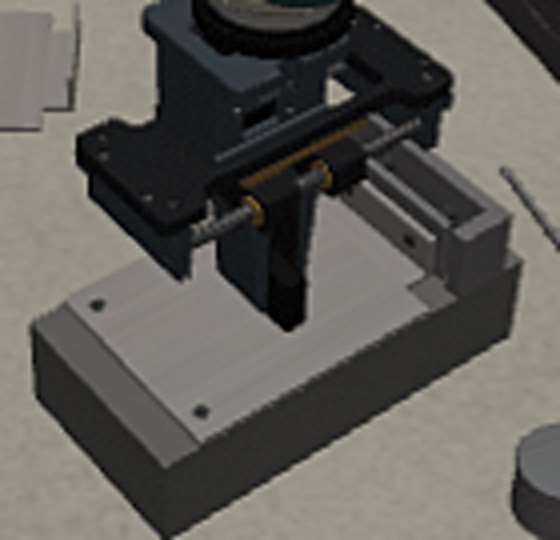

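The cover lies flush with the box sides, its rear edge running from (62,303) to (202,442), and its flange is against the plate. The wrist reads about 10.4 N along the box's x, and the plate is back about 4.5–6.5 mm, so I'm handing in.

```bash
python3 -c "
from cell import bot
s=bot.get_state();print(s['wrist_force'],s['tool_pos'],s['grip_force']);print(bot.hand_in())"
```

```text
[-9.55968009 -2.84025673  2.82448278] [ 0.59476215 -0.02539321  0.07328377] 29.997561872005463
the job is handed in; nothing more can be done
None
```

The long cover is flat and flush on the box and still gripped, pressing the end plate with about 10 N (wrist reading, some of it possibly rim friction), the plate back an estimated 4.5–6.5 mm; I've handed the job in, and no verdict came back.

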